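Put the mixed-up gas burner caps back on their own burners

ROBOT

A 6-joint arm with a two-finger parallel gripper is mounted at the origin on the work surface. World frame = base frame: x ahead of the robot, y to its left, z up, the work surface at z = 0. Lengths are in m, angles in rad, forces in N, time in s.
With the tool pointing down it reaches from about 0.375 to 0.975 m from the base axis. Payload 3.8 kg.
Tool frame: the origin (TCP) lies on the mounting face of the last link; the fingertips stand 173 mm ahead of it and the grasp point (between the pads) lies 155 mm ahead of it (bot.hold_point_z is the distance from the TCP to the grasp point, in m); z points along the fingers, y is the line along which they close (so a half turn about z gives the same grasp; the last joint's range is limited). The gripper opens to 85 mm and grips with 20 to 120 N. Pads are 22 mm wide; open, the fingers measure 114 mm over their backs; the gripper's body (76 mm by 85 mm) begins 54 mm behind the grasp point. The pads swing forward as they close: fully open they stand 13 mm farther back than shut.
Start: joints at [1.068, 0.264, 1.604, -0, 1.274, -0.037], TCP at [0.303, 0.603, 0.405] pointing down, gripper open.
Joint ranges: [-2.63, 2.63], [-0.94, 2.18], [0.31, 2.57], [-1.31, 4.45], [0, 2.66], [-2.55, 2.55]. Speed limits (rad/s): [2.57, 2.57, 3.14, 3.14, 3.14, 3.14].

INTERFACE

Orientations are given as a rotation vector (axis times angle).
In Python, from workcell import bot, optics gives the robot as it stands.
- The arm moves only by the shell command python3 -m jog 'ROWS' [OPENING] [FORCE]. ROWS is JSON, a list of rows, each an object of numbers: "dx", "dy", "dz": the shift along the tool's x, y, z in mm; "ax", "ay", "az": the turn, a rotation vector about the tool's x, y, z in degrees. A call has 1 to 20 rows; each row shifts and turns the commanded pose from where the row before left it, along the tool's axes as they then stand; what a row does not reach is not made up. A row lasts 1/12 s, in which the tool goes at most 41.7 mm and 7.16 degrees, less where a joint would pass 70% of its speed; a pose out of reach is approached as far as the arm can. A call with a gripper value outside its range is refused whole. OPENING is the opening, from 0 (shut) to 1 (fully open), set as the call begins (- or left out, the last holds). The fingers move at their own pace and stop on an object; FORCE is the grip in N (left out, the last holds). Time passes only in rows, so rows that do not move let the fingers close. It gives the time, the measured TCP pose, the force, the opening and the grip force at its end, in the units of the state.
- bot.read_state(): the state, without advancing time (a new reading comes with each control period).
- optics.read_camera(name): name is "scene" or "top" or "wrist"; returns a dict with "img" (480x640x3 uint8, red, green, blue), "vertical_fov" (degrees; the focal length in pixels is half the picture's height over the tangent of half this angle, whatever the lens; pixels are square), "cx", "cy" (the principal point, pixels), "R" (3x3) and "t" (3): a world point X has camera coordinates R X + t; the wrist camera has in their place "tool_from_camera" (4x4, takes a point from camera to tool coordinates, whose origin is the TCP and whose axes are the flange's). Camera axes: x right, y down, z forward; pixel columns grow to the right and rows downward; lengths in m; the calibration is good to about 2 mm. A picture is of the moment at which its call begins: read the wrist's pose just before it. There is no depth.
- bot.finish_job(): hands the job in; it is judged then, once.
The state is a dict: "time": time; "q": joint angles; "joint_vel": joint speeds; "joint_torque": joint torques, N m; "tool_pos": TCP position; "tcp_rot": TCP orientation; "wrist_force": force on the tool from outside, world axes, zero at the start; "torque": the same for the moment, N m; "width": opening from 0.0 (shut) to 1.0 (fully open); "grip_force": force on a finger pad.
Only numpy, scipy, OpenCV 4.12 (cv2) and the standard library are available. Lean on these libraries where they do the work, as an engineer would, in place of code of your own. Each camera call takes 0.05 s, during which the arm holds its last target. There are 200 camera calls.

TASK

The hob has been cleaned and its four burner caps were put back on the wrong burners: put every cap on the burner of its own size (small on small, large on large, one medium cap on each of the two medium burners), lying flat and well centred on the crown. Only one cap fits on a burner at a time, so set a cap aside on the clear plate in the middle of the hob when you need a free burner, and leave the brush and the tub where they are.

Things in the scene. Friction and masses are not known exactly. Their poses are not given: they have to be found in the camera images.
- cap_small: The small burner cap: a loose black enamelled steel disc, 40 mm in diameter, flat underneath, with an upright edge 10 mm high and a slightly domed top (13 mm at the middle). Origin: centre of its underside, z up. At the start it lies on a burner of another size.
- cap_medium_a: One of two equal medium burner caps: a loose black enamelled steel disc, 54 mm in diameter, flat underneath, with an upright edge 10 mm high and a slightly domed top (13 mm at the middle). Origin: centre of its underside, z up. At the start it lies on a burner of another size.
- cap_medium_b: The other medium burner cap, interchangeable with the first: a loose black enamelled steel disc, 54 mm in diameter, flat underneath, with an upright edge 10 mm high and a slightly domed top (13 mm at the middle). Origin: centre of its underside, z up. At the start it lies on a burner of another size.
- cap_large: The large burner cap: a loose black enamelled steel disc, 68 mm in diameter, flat underneath, with an upright edge 10 mm high and a slightly domed top (13 mm at the middle). Origin: centre of its underside, z up. At the start it lies on a burner of another size.
- burner_small: The small burner, fixed: a slotted aluminium crown 46 mm in diameter on a dark base cup 78 mm in diameter. Origin: on the hob plate, under its middle, z up; the crown's flat top, where a cap lies, is 26 mm above it. The four burners stand, in any arrangement, at the corners of a rectangle 190 mm deep (x) by 320 mm wide; the flat hob plate is clear for 90 mm round its middle.
- burner_medium_a: One of two equal medium burners, fixed: a slotted aluminium crown 60 mm in diameter on a dark base cup 92 mm in diameter. Origin: on the hob plate, under its middle, z up; the crown's flat top, where a cap lies, is 26 mm above it. Either medium cap belongs on it. An igniter and a sensor pin beside the crown end 4 mm below its top.
- burner_medium_b: The other medium burner, fixed: a slotted aluminium crown 60 mm in diameter on a dark base cup 92 mm in diameter. Origin: on the hob plate, under its middle, z up; the crown's flat top, where a cap lies, is 26 mm above it. Either medium cap belongs on it. Four control knobs, 29 mm high, stand about 100 mm nearer the robot than the front burners.
- burner_large: The large burner, fixed: a slotted aluminium crown 74 mm in diameter on a dark base cup 106 mm in diameter. Origin: on the hob plate, under its middle, z up; the crown's flat top, where a cap lies, is 26 mm above it. Outside the hob, on the counter: black pan supports (80 mm high) to the left; kettle, bottles, mills and jars, up to 300 mm high, to the right and at the back.
- brush: A wooden dish brush lying bristles down along the left edge of the hob, about 108 mm left of the left burners' centres; 213 mm long, head 40 mm wide and 28 mm high at its far (+x) end. Origin: at the underside, near mid-length; x points along it towards the head, z up. To be left alone.
- tub: A white round tub of cleaning paste with a steel lid, 60 mm in diameter, 45 mm high, standing between the two far burners. Origin: centre of its underside, z up. To be left alone.
There are look-alikes about, which are no part of the job. Leave any pink or purple look-alike of the cap_small alone.

How it is judged:
At the end, for the whole second after the job is handed in: The small cap lies on the small burner, the large cap on the large one and one medium cap on each medium burner: each flat on the crown (underside 23 to 29 mm above the burner's origin, tilted less than 0.06 rad), centred within 8 mm, and at rest (horizontal distance between cap_small and burner_small below 0.008 m and z of cap_small in the frame of burner_small between 0.023 and 0.029 m and horizontal distance between cap_large and burner_large below 0.008 m and z of cap_large in the frame of burner_large between 0.023 and 0.029 m and (((horizontal distance between cap_medium_a and burner_medium_a below 0.008 m and z of cap_medium_a in the frame of burner_medium_a between 0.023 and 0.029 m) and (horizontal distance between cap_medium_b and burner_medium_b below 0.008 m and z of cap_medium_b in the frame of burner_medium_b between 0.023 and 0.029 m)) or ((horizontal distance between cap_medium_a and burner_medium_b below 0.008 m and z of cap_medium_a in the frame of burner_medium_b between 0.023 and 0.029 m) and (horizontal distance between cap_medium_b and burner_medium_a below 0.008 m and z of cap_medium_b in the frame of burner_medium_a between 0.023 and 0.029 m))) and angle between each of cap_small, cap_medium_a, cap_medium_b, cap_large's own z axis and vertical below 0.06 rad and linear speed of each of cap_small, cap_medium_a, cap_medium_b, cap_large below 0.01 m/s); the robot touches nothing.
It fails at once if the brush is moved by more than 30 mm (distance of brush from where it was at the start of the episode above 0.03 m).
It fails at once if the tub is moved by more than 30 mm (distance of tub from where it was at the start of the episode above 0.03 m).
It fails at once if the tub is tipped over (angle between tub's own z axis and vertical above 0.5 rad).
It also fails if it takes over 109 s, if anything falls off the work surface, if the arm or the gripper's body presses on something with over 40 N, if the wrist force passes 120 N, or if a joint passes its speed limit or range.

## Working session

There is one attempt and no reset: what is moved stays moved. The work goes in short steps, Python scripts to look and compute and a shell command to move; the robot and the scene stay as the last step left them, time stands still between calls to the robot, and variables do not carry over. Pictures are saved under pics/ and viewed, at most 14 in all, crops included, and the job is handed in when it is done.

```bash
mkdir -p pics; ls; python3 - <<'E'
from workcell import bot, optics
import cv2
print(bot.read_state(), bot.hold_point_z)
for n in ("top","scene"):
    c=optics.read_camera(n)
    cv2.imwrite(f"pics/{n}0.png",c["img"][:,:,::-1])
    print(n,{k:v for k,v in c.items() if k!="img"})
E
```

```text
pics
{'time': 0.0, 'q': array([ 1.06811768e+00,  2.64784792e-01,  1.60535772e+00,  1.98997301e-05,
        1.27369824e+00, -3.68759396e-02]), 'joint_vel': array([ 0.0013053 , -0.00054235, -0.00097648,  0.00146483, -0.00089764,
       -0.00051456]), 'joint_torque': array([-1.89577531e-04, -5.15111482e+01, -3.67316329e+01,  3.37115296e-05,
        1.30880196e-02, -2.03004385e-05]), 'tool_pos': array([0.30299327, 0.60280242, 0.40334906]), 'tcp_rot': array([-0.72495032, -3.05616762,  0.00339494]), 'wrist_force': array([ 1.27155481,  0.28582539, -0.13330585]), 'torque': array([-0.02393262,  0.04283804, -0.05482161]), 'grip_force': 0.0, 'width': 0.997002802333026} 0.1547
top {'vertical_fov': 42.736971377732104, 'cx': 325.45922099854573, 'cy': 240.20830962777165, 'R': array([[ 0.0064028 , -0.99996028, -0.00620071],
       [-0.98564739, -0.00526484, -0.16873501],
       [ 0.16869566,  0.00719209, -0.98564195]]), 't': array([0.10386754, 0.46606602, 0.95773784])}
scene {'vertical_fov': 49.07181840159638, 'cx': 321.3729458204676, 'cy': 249.59773738699326, 'R': array([[ 0.23367508,  0.97216403,  0.0171188 ],
       [ 0.61979871, -0.13536679, -0.77299767],
       [-0.74916321,  0.1912405 , -0.63417786]]), 't': array([-0.20741427, -0.21216856,  1.46837208])}
```

View pics/top0.png

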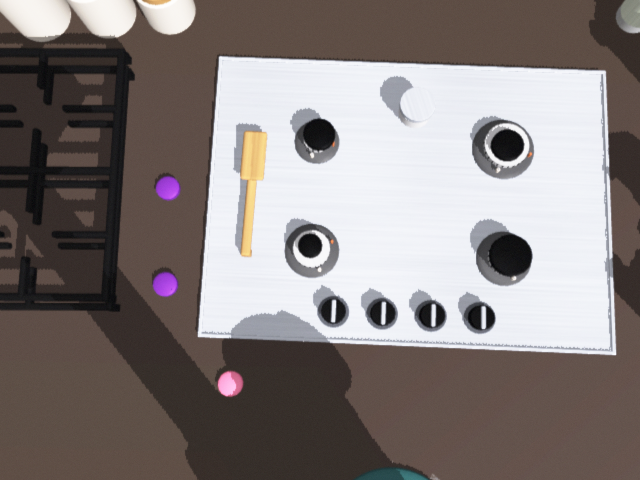

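View pics/scene0.png

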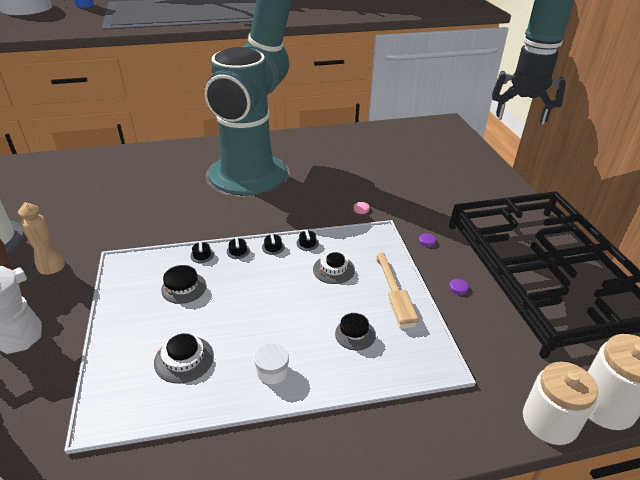

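The top view shows four burners:

| Burner | Pixel | Size | Cap on it |
|---|---|---|---|
| Far left | (318,141) | small | medium |
| Near left | (312,248) | medium | small |
| Far right | (503,148) | large | medium |
| Near right | (505,257) | medium | large |

The tub is at (417,105) and the brush at (252,190). The scene view agrees. Next I'll measure accurately.

```bash
cat > h.py <<'E'
import numpy as np, cv2
from workcell import bot, optics
from scipy.spatial.transform import Rotation as Rn
def cam(n):
    s=bot.read_state(); c=optics.read_camera(n)
    f=240/np.tan(np.radians(c["vertical_fov"]/2))
    if n=="wrist":
        T=np.array(c["tool_from_camera"]); Rw=Rn.from_rotvec(s["tcp_rot"]).as_matrix()
        Rwc=Rw@T[:3,:3]; pos=Rw@T[:3,3]+s["tool_pos"]
    else:
        Rwc=c["R"].T; pos=-c["R"].T@c["t"]
    return c["img"],f,c["cx"],c["cy"],Rwc,pos
def ray(C,u,v,z):
    _,f,cx,cy,R,p=C
    d=R@np.array([(u-cx)/f,(v-cy)/f,1]); return p+d*(z-p[2])/d[2]
def proj(C,X):
    _,f,cx,cy,R,p=C
    x=(np.atleast_2d(X)-p)@R; return np.c_[cx+f*x[:,0]/x[:,2],cy+f*x[:,1]/x[:,2]]
E
python3 - <<'E'
from h import *
T=cam("top");S=cam("scene")
print(T[5],S[5])
out=[]
for C,pts,nm in((T,[(319,133),(311,246),(507,146),(510,255)],"t"),(S,[(355,325),(335,261),(183,347),(181,278)],"s")):
    g=C[0].max(2)
    for (u,v) in pts:
        print(nm,(u,v),g[v,u], g[v,u-28:u+28:3])
        out.append(cv2.resize(C[0][v-34:v+36,u-35:u+35],(200,200),interpolation=cv2.INTER_CUBIC))
cv2.imwrite("pics/crops.png",np.vstack([np.hstack(out[:4]),np.hstack(out[4:])])[:,:,::-1])
c=optics.read_camera("wrist");print(c["tool_from_camera"],c["vertical_fov"])
E
```

```text
[0.2971455  0.09942904 1.0232723 ] [ 1.28001969 -0.1078921   0.77075394]
t (319, 133) 16 [246 240  65  62  30  17  18  19  21  17  17  18  16  16  20 115 247 248
 248]
t (311, 246) 25 [247  87  64  97 220  60  19  22  23  25  24  24  19 193 249 249 113 117
 116]
t (507, 146) 18 [ 63  70 227 184  25  20  18  18  20  19  18  13  19  15  16 215 249 117
 154]
t (510, 255) 20 [ 68  68  56  18  22  17  21  23  20  22  20  21  20  18  22  22  21 243
 245]
s (355, 325) 15 [242 241 242 246 113  37  26  22  24  21  22  22  12  23 105 247 237 238
 237]
s (335, 261) 18 [243 244 245 160 117 241 245  35  29  21  23  19  13 149  97 244 238 237
 235]
s (183, 347) 28 [245 247 170 249  41  56  47  37  30  28  19  25  25  17  67 142 110 103
  90]
s (181, 278) 24 [239 242 240 248  45  41  40  34  22  27  27  21  19  15  15 106  94 250
 239]
[[ 1.21802614e-03 -9.46420570e-01 -3.22934392e-01  8.33871955e-02]
 [ 9.99999059e-01  9.48712679e-04  9.91358644e-04  5.83614924e-04]
 [-6.31870261e-04 -3.22935295e-01  9.46420834e-01  3.08979112e-02]
 [ 0.00000000e+00  0.00000000e+00  0.00000000e+00  1.00000000e+00]] 69.12718960076346
```

View pics/crops.png

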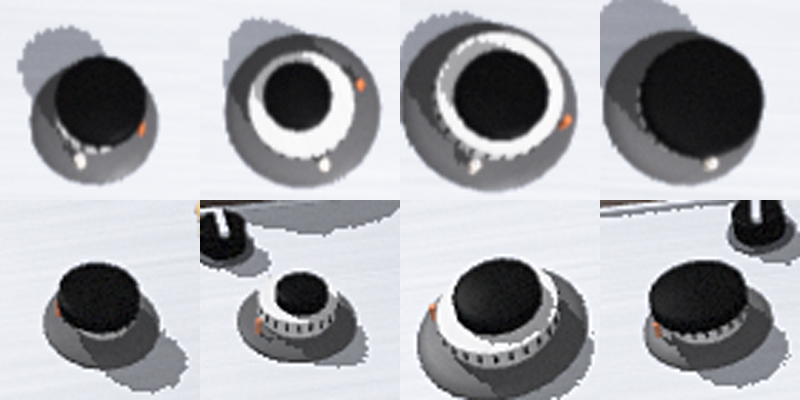

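The crops confirm which cap is on which burner, and the caps sit slightly off-centre. Now I'll fit positions.

```bash
cat >> h.py <<'E'
import itertools
th=np.linspace(0,2*np.pi,72,endpoint=False)
def disc(x,y,z,r): return np.c_[x+r*np.cos(th),y+r*np.sin(th),0*th+z]
def capmodel(x,y,z,r): return np.vstack([disc(x,y,z,r),disc(x,y,z+.010,r),disc(x,y,z+.013,.005)])
def comp(mask,u,v):
    n,l,s,c=cv2.connectedComponentsWithStats(mask.astype(np.uint8)); return l==l[v,u]
def hullc(P):
    h=cv2.convexHull(P.astype(np.float32)).astype(np.float32); m=cv2.moments(h)
    return np.array([m["m10"]/m["m00"],m["m01"]/m["m00"]]),m["m00"]
def locate(C,mask,model,z,r):
    p=np.argwhere(mask)[:,::-1]; c=p.mean(0); A=len(p)
    x=ray(C,*c,z)[:2]
    for _ in range(6):
        pc,a=hullc(proj(C,model(*x,z,r))); x=x+ray(C,*c,z)[:2]-ray(C,*pc,z)[:2]
    return x,A/a
E
cat > m.py <<'E'
from h import *
T=cam("top");S=cam("scene")
R={"FL":.027,"NL":.020,"FR":.027,"NR":.034}; B={"FL":(.023,.039),"NL":(.03,.046),"FR":(.037,.053),"NR":(.03,.046)}
pt={"FL":(319,133),"NL":(311,246),"FR":(507,146),"NR":(510,255)}; ps={"FL":(355,325),"NL":(335,261),"FR":(183,347),"NR":(181,278)}
for hz in (0.0,.008,.016):
    print("hz",hz)
    for k in R:
        a,ra=locate(T,comp(T[0].max(2)<38,*pt[k]),capmodel,hz+.026,R[k])
        b,rb=locate(S,comp(S[0].max(2)<50,*ps[k]),capmodel,hz+.026,R[k])
        print(k,a.round(4),round(ra,2),b.round(4),round(rb,2))
# base cups in top
g=T[0].max(2); hz=.008
for k in R:
    m=comp(g<135,*pt[k]); p=np.argwhere(m)[:,::-1]
    h=cv2.convexHull(p.astype(np.int32)); mm=np.zeros(g.shape,np.uint8); cv2.fillConvexPoly(mm,h,1)
    cy=lambda x,y,z,r:np.vstack([disc(x,y,z,r),disc(x,y,z+.026-(.0),B[k][0])])
    x,rr=locate(T,mm>0,cy,hz,B[k][1]); print("base",k,x.round(4),round(rr,2))
for k in("NL","FR"):
    u,v=pt[k]; m=np.zeros(g.shape,bool); w=24; m[v-w:v+w,u-w:u+w]=True
    from scipy.ndimage import binary_fill_holes
    b=(g>170)&m; n,l,s,c=cv2.connectedComponentsWithStats(b.astype(np.uint8))
    i=min(range(1,n),key=lambda i:np.hypot(*(c[i]-[u,v])) if s[i][4]>60 else 99)
    f=cv2.convexHull(np.argwhere(l==i)[:,::-1].astype(np.int32)); mm=np.zeros(g.shape,np.uint8);cv2.fillConvexPoly(mm,f,1)
    x,rr=locate(T,mm>0,lambda x,y,z,r:disc(x,y,z,r),hz+.026,B[k][0]); print("crown",k,x.round(4),rr,s[i])
E
python3 m.py
```

```text
hz 0.0
FL [0.6494 0.1196] 0.89 [0.638  0.1232] 0.94
NL [0.459  0.1329] 0.8 [0.4457 0.1361] 0.87
FR [ 0.6318 -0.1971] 0.86 [ 0.6199 -0.1938] 0.88
NR [ 0.4445 -0.1937] 0.93 [ 0.4325 -0.192 ] 0.96
hz 0.008
FL [0.6466 0.1194] 0.88 [0.6449 0.1207] 0.92
NL [0.4577 0.1326] 0.79 [0.4547 0.1334] 0.85
FR [ 0.6291 -0.1948] 0.84 [ 0.627  -0.1929] 0.86
NR [ 0.4433 -0.1914] 0.92 [ 0.4416 -0.1911] 0.94
hz 0.016
FL [0.6437 0.1193] 0.86 [0.6518 0.1182] 0.9
NL [0.4564 0.1323] 0.77 [0.4638 0.1308] 0.83
FR [ 0.6264 -0.1924] 0.83 [ 0.6342 -0.192 ] 0.84
NR [ 0.4422 -0.189 ] 0.9 [ 0.4508 -0.1902] 0.92
base FL [0.6468 0.1239] 0.99
base NL [0.4627 0.1334] 0.21
base FR [ 0.6399 -0.2042] 0.3
base NR [ 0.4438 -0.1901] 1.0
crown NL [0.4522 0.1293] 1.0366623980507046 [293 230  37  38 557]
crown FR [ 0.6298 -0.196 ] 1.09794536509682 [485 123  45  47 585]
```

```bash
python3 -m jog '[{"az":7.03},{"az":7.03},{"az":7.03},{"az":7.03},{"az":7.03},{"az":7.03},{"az":7.03},{"az":7.03},{"az":7.03}]'; python3 -m jog '[{"dx":-37,"dy":14,"dz":-3},{"dx":-37,"dy":14,"dz":-3},{"dx":-37,"dy":14,"dz":-3},{"dx":-37,"dy":14,"dz":-3},{"dx":-37,"dy":14,"dz":-3},{"dx":-37,"dy":14,"dz":-3},{"dx":-37,"dy":14,"dz":-3},{"dx":-37,"dy":14,"dz":-3},{"dx":-37,"dy":14,"dz":-3},{"dx":-37,"dy":14,"dz":-3},{"dx":-37,"dy":14,"dz":-3},{"dx":-37,"dy":14,"dz":-3},{"dx":-37,"dy":14,"dz":-3},{"dx":-37,"dy":14,"dz":-3},{"dx":-37,"dy":14,"dz":-3},{"dx":-37,"dy":14,"dz":-3},{"dx":-37,"dy":14,"dz":-3},{},{}]'
python3 - <<'E'
from h import *
s=bot.read_state();print(Rn.from_rotvec(s["tcp_rot"]).as_matrix().round(4))
W=cam("wrist");cv2.imwrite("pics/w0.png",W[0][:,:,::-1])
E
```

```text
[[-8.935e-01  4.491e-01 -2.000e-04]
 [ 4.491e-01  8.935e-01 -5.000e-04]
 [ 0.000e+00 -5.000e-04 -1.000e+00]]invalid input
invalid input
```

View pics/w0.png

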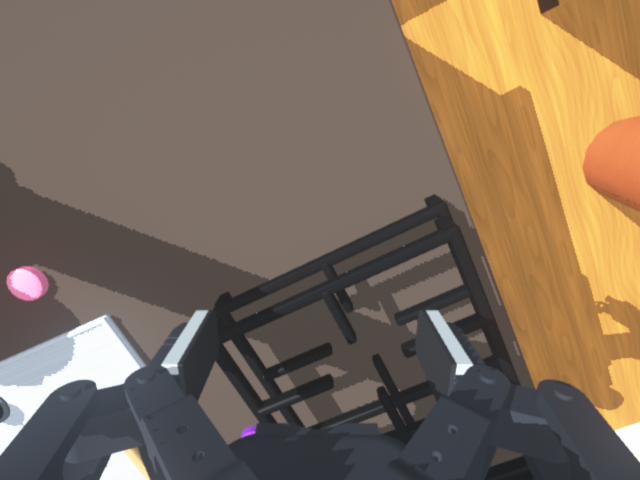

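The wrist view shows the arm still over the pan support: both moves were refused, probably because rows need all six keys. I'll resend them in full.

```bash
python3 -m jog '[{"dx":0,"dy":0,"dz":0,"ax":0,"ay":0,"az":7.03},{"dx":0,"dy":0,"dz":0,"ax":0,"ay":0,"az":7.03}]'
```

```text
time: 0.57
tool_pos: [0.3032, 0.6031, 0.4047]
tcp_rot: [1.102, 2.942, 0.0]
wrist_force: [0.1, -0.4, -0.5]
width: 1.0
grip_force: 0.0
```

```bash
python3 -m jog '[{"dx":0,"dy":0,"dz":0,"ax":0,"ay":0,"az":7.03},{"dx":0,"dy":0,"dz":0,"ax":0,"ay":0,"az":7.03},{"dx":0,"dy":0,"dz":0,"ax":0,"ay":0,"az":7.03},{"dx":0,"dy":0,"dz":0,"ax":0,"ay":0,"az":7.03},{"dx":0,"dy":0,"dz":0,"ax":0,"ay":0,"az":7.03},{"dx":0,"dy":0,"dz":0,"ax":0,"ay":0,"az":7.03},{"dx":0,"dy":0,"dz":0,"ax":0,"ay":0,"az":7.03},{"dx":0,"dy":0,"dz":0,"ax":0,"ay":0,"az":0}]'
python3 -m jog '[{"dx":-36,"dy":16,"dz":-2,"ax":0,"ay":0,"az":0},{"dx":-36,"dy":16,"dz":-2,"ax":0,"ay":0,"az":0},{"dx":-36,"dy":16,"dz":-2,"ax":0,"ay":0,"az":0},{"dx":-36,"dy":16,"dz":-2,"ax":0,"ay":0,"az":0},{"dx":-36,"dy":16,"dz":-2,"ax":0,"ay":0,"az":0},{"dx":-36,"dy":16,"dz":-2,"ax":0,"ay":0,"az":0},{"dx":-36,"dy":16,"dz":-2,"ax":0,"ay":0,"az":0},{"dx":-36,"dy":16,"dz":-2,"ax":0,"ay":0,"az":0},{"dx":-36,"dy":16,"dz":-2,"ax":0,"ay":0,"az":0},{"dx":-36,"dy":16,"dz":-2,"ax":0,"ay":0,"az":0},{"dx":-36,"dy":16,"dz":-2,"ax":0,"ay":0,"az":0},{"dx":-36,"dy":16,"dz":-2,"ax":0,"ay":0,"az":0},{"dx":-36,"dy":16,"dz":-2,"ax":0,"ay":0,"az":0},{"dx":-36,"dy":16,"dz":-2,"ax":0,"ay":0,"az":0},{"dx":-36,"dy":16,"dz":-2,"ax":0,"ay":0,"az":0},{"dx":0,"dy":0,"dz":0,"ax":0,"ay":0,"az":0},{"dx":0,"dy":0,"dz":0,"ax":0,"ay":0,"az":0}]'
cat > snap.py <<'E'
import sys
from h import *
s=bot.read_state();print(s["tool_pos"].round(4)); print(Rn.from_rotvec(s["tcp_rot"]).as_matrix().round(4)[:,0])
W=cam("wrist");cv2.imwrite("pics/%s.png"%sys.argv[1],W[0][:,:,::-1])
import pickle;pickle.dump(W,open(sys.argv[1]+".pkl","wb"))
E
python3 snap.py w1
```

```text
time: 1.23
tool_pos: [0.3032, 0.6031, 0.4047]
tcp_rot: [-2.224, -2.219, -0.0]
wrist_force: [-0.1, -0.1, 0.4]
width: 0.998
grip_force: 0.0
time: 2.65
tool_pos: [0.5442, 0.0613, 0.4349]
tcp_rot: [2.222, 2.221, 0.001]
wrist_force: [0.5, -0.5, 0.0]
width: 0.998
grip_force: 0.0
[0.5442 0.0613 0.4349]
[5.e-04 1.e+00 2.e-04]
```

```bash
python3 -m jog '[{"dx":-35,"dy":0,"dz":0,"ax":0,"ay":0,"az":0},{"dx":-35,"dy":0,"dz":0,"ax":0,"ay":0,"az":0},{"dx":-35,"dy":0,"dz":0,"ax":0,"ay":0,"az":0},{"dx":-35,"dy":0,"dz":0,"ax":0,"ay":0,"az":0},{"dx":-35,"dy":0,"dz":0,"ax":0,"ay":0,"az":0},{"dx":-35,"dy":0,"dz":0,"ax":0,"ay":0,"az":0},{"dx":0,"dy":0,"dz":0,"ax":0,"ay":0,"az":0},{"dx":0,"dy":0,"dz":0,"ax":0,"ay":0,"az":0}]'; python3 snap.py w2
python3 -c "
import cv2,numpy as np
cv2.imwrite('pics/w12.png',cv2.resize(np.hstack([cv2.imread('pics/w1.png')[:,100:560],cv2.imread('pics/w2.png')[:,100:560]]),None,fx=.85,fy=.85))"
```

```text
time: 3.37
tool_pos: [0.5436, -0.1467, 0.4345]
tcp_rot: [-2.22, -2.222, -0.0]
wrist_force: [0.0, 0.6, -0.8]
width: 0.998
grip_force: 0.0
[ 0.5436 -0.1467  0.4345]
[-9.e-04  1.e+00  7.e-04]
```

View pics/w12.png

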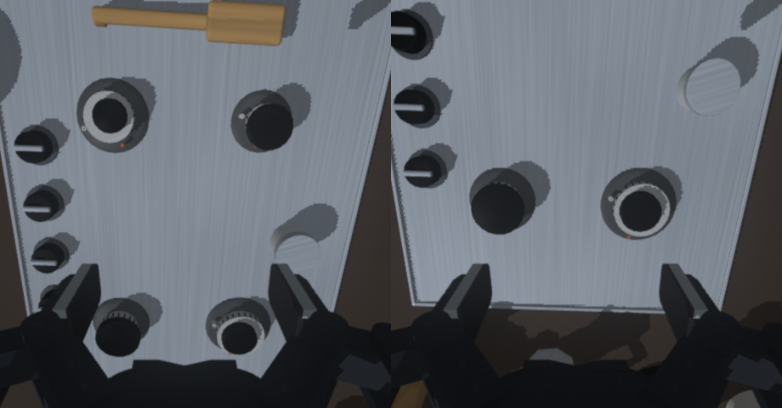

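The wrist views show all four burners clearly: NL (227,135) and FL (416,150) in w1, NR (227,247) and FR (394,248) in w2. I'll fit circles to the outlines.

```bash
cat > fit.py <<'E'
from h import *
from scipy.ndimage import map_coordinates, gaussian_filter
from scipy.optimize import minimize
def outline(C,P,k=1.5):
    h=cv2.convexHull(proj(C,P).astype(np.float32))[:,0]; h=np.vstack([h,h[:1]])
    d=np.r_[0,np.cumsum(np.hypot(*np.diff(h,axis=0).T))]; t=np.linspace(0,d[-1],200,endpoint=False)
    p=np.c_[np.interp(t,d,h[:,0]),np.interp(t,d,h[:,1])]
    c=p.mean(0); n=np.roll(p,-1,0)-np.roll(p,1,0); n=np.c_[n[:,1],-n[:,0]]; n/=np.linalg.norm(n,axis=1)[:,None]
    n*=np.sign(((p-c)*n).sum(1))[:,None]; return p,n
def fit(C,model,x0,clip=60,sign=1,span=.012):
    g=gaussian_filter(C[0].mean(2).astype(float),.7)
    def sc(x):
        p,n=outline(C,model(*x)); a=p+1.2*n;b=p-1.2*n
        v=lambda q:map_coordinates(g,[q[:,1],q[:,0]],order=1,mode="nearest")
        return -np.clip(sign*(v(a)-v(b)),-10,clip).mean()
    G=[(sc((x0[0]+i,x0[1]+j)),x0[0]+i,x0[1]+j) for i in np.arange(-span,span+1e-6,.001) for j in np.arange(-span,span+1e-6,.001)]
    m=min(G); r=minimize(sc,m[1:],method="Nelder-Mead",options=dict(initial_simplex=np.array(m[1:])+[[0,0],[.0008,0],[0,.0008]],xatol=1e-5))
    return r.x,-r.fun
E
cat > m2.py <<'E'
from fit import *
import pickle
W1=pickle.load(open("w1.pkl","rb"));W2=pickle.load(open("w2.pkl","rb"));T=cam("top")
hz=.0095
X={"FL":(.646,.12),"NL":(.456,.131),"FR":(.628,-.194),"NR":(.443,-.191)}
rc={"FL":.027,"NL":.020,"FR":.027,"NR":.034}; rb={"FL":.023,"NL":.03,"FR":.037,"NR":.03}
for k in X:
    for nm,C in (("w",W1 if k[1]=="L" else W2),("top",T)):
        cap=fit(C,lambda x,y:capmodel(x,y,hz+.026,rc[k]),X[k])
        base=[fit(C,lambda x,y:disc(x,y,hz+h,rb[k]+.016),X[k]) for h in (0,.008)]
        print(k,nm,"cap",cap[0].round(4),round(cap[1]),"base",*[(b[0].round(4),round(b[1])) for b in base])
        if k in("NL","FR"):
            cr=fit(C,lambda x,y:disc(x,y,hz+.026,rb[k]),X[k],sign=-1); print("   crown",cr[0].round(4),round(cr[1]))
E
python3 m2.py
```

```text
FL w cap [0.6459 0.1198] 37 base (array([0.6436, 0.1244]), 41) (array([0.6424, 0.1245]), 40)
FL top cap [0.647  0.1184] 57 base (array([0.6444, 0.122 ]), 60) (array([0.6416, 0.1224]), 60)
NL w cap [0.4567 0.1328] 56 base (array([0.4532, 0.131 ]), 48) (array([0.4552, 0.1312]), 39)
   crown [0.4539 0.1312] 51
NL top cap [0.455 0.132] 60 base (array([0.453, 0.13 ]), 60) (array([0.452, 0.13 ]), 60)
   crown [0.453 0.13 ] 60
FR w cap [ 0.628  -0.1941] 55 base (array([ 0.6321, -0.1955]), 47) (array([ 0.6305, -0.1927]), 43)
   crown [ 0.6315 -0.1944] 56
FR top cap [ 0.627 -0.196] 60 base (array([ 0.6324, -0.1957]), 49) (array([ 0.6291, -0.1936]), 49)
   crown [ 0.6299 -0.1955] 60
NR w cap [ 0.4433 -0.1915] 38 base (array([ 0.442 , -0.1888]), 38) (array([ 0.4439, -0.1869]), 37)
NR top cap [ 0.4429 -0.1926] 55 base (array([ 0.442, -0.19 ]), 60) (array([ 0.441, -0.188]), 60)
```

```bash
python3 -m jog '[{"dx":-16,"dy":28,"dz":10,"ax":0,"ay":0,"az":0},{"dx":-16,"dy":28,"dz":10,"ax":0,"ay":0,"az":0},{"dx":-16,"dy":28,"dz":10,"ax":0,"ay":0,"az":0},{"dx":0,"dy":0,"dz":35,"ax":0,"ay":0,"az":0},{"dx":0,"dy":0,"dz":35,"ax":0,"ay":0,"az":0},{"dx":0,"dy":0,"dz":35,"ax":0,"ay":0,"az":0},{"dx":0,"dy":0,"dz":35,"ax":0,"ay":0,"az":0},{"dx":0,"dy":0,"dz":30,"ax":0,"ay":0,"az":0},{"dx":0,"dy":0,"dz":20,"ax":0,"ay":0,"az":0},{"dx":0,"dy":0,"dz":0,"ax":0,"ay":0,"az":0},{"dx":0,"dy":0,"dz":0,"ax":0,"ay":0,"az":0}]'
python3 snap.py w3
```

```text
time: 4.38
tool_pos: [0.6274, -0.1924, 0.2133]
tcp_rot: [-2.215, -2.223, 0.002]
wrist_force: [0.1, -0.4, 0.2]
width: 1.0
grip_force: 0.0
[ 0.6274 -0.1924  0.2133]
[-0.0036  1.      0.0015]
```

View pics/w3.png

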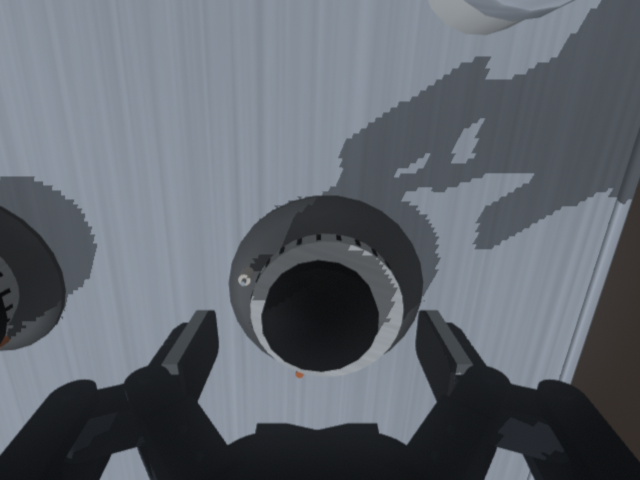

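The cap (318,316) lies between the open fingers. I'll check the position from close up, lower and grip.

```bash
python3 -c "
from fit import *
import pickle
C=pickle.load(open('w3.pkl','rb'));hz=.0095
print(fit(C,lambda x,y:capmodel(x,y,hz+.026,.027),(.628,-.194)),fit(C,lambda x,y:disc(x,y,hz+.026,.037),(.6315,-.195),sign=-1))"
python3 -m jog '[{"dx":-2,"dy":0,"dz":3,"ax":0,"ay":0,"az":0},{"dx":0,"dy":0,"dz":3,"ax":0,"ay":0,"az":0},{"dx":0,"dy":0,"dz":0,"ax":0,"ay":0,"az":0},{"dx":0,"dy":0,"dz":0,"ax":0,"ay":0,"az":0}]'
python3 -m jog '[{"dx":0,"dy":0,"dz":0,"ax":0,"ay":0,"az":0},{"dx":0,"dy":0,"dz":0,"ax":0,"ay":0,"az":0},{"dx":0,"dy":0,"dz":0,"ax":0,"ay":0,"az":0},{"dx":0,"dy":0,"dz":0,"ax":0,"ay":0,"az":0},{"dx":0,"dy":0,"dz":0,"ax":0,"ay":0,"az":0},{"dx":0,"dy":0,"dz":0,"ax":0,"ay":0,"az":0}]' 0.5 30
```

```text
(array([ 0.62844059, -0.19344714]), np.float64(43.158292475206906)) (array([ 0.63158787, -0.19440815]), np.float64(27.34256488316173))
time: 4.77
tool_pos: [0.6281, -0.1969, 0.2098]
tcp_rot: [2.22, 2.221, 0.001]
wrist_force: [0.3, -0.4, 0.4]
width: 0.999
grip_force: 0.0
time: 5.27
tool_pos: [0.628, -0.1968, 0.2095]
tcp_rot: [2.22, 2.222, 0.0]
wrist_force: [-0.5, 0.5, 6.1]
width: 0.606
grip_force: 31.2
```

```bash
python3 -m jog '[{"dx":0,"dy":0,"dz":-4,"ax":0,"ay":0,"az":0},{"dx":0,"dy":0,"dz":-16,"ax":0,"ay":0,"az":0},{"dx":0,"dy":0,"dz":-30,"ax":0,"ay":0,"az":0},{"dx":16,"dy":-8,"dz":0,"ax":0,"ay":0,"az":0},{"dx":32,"dy":-17,"dz":0,"ax":0,"ay":0,"az":0},{"dx":32,"dy":-17,"dz":0,"ax":0,"ay":0,"az":0},{"dx":32,"dy":-17,"dz":0,"ax":0,"ay":0,"az":0},{"dx":32,"dy":-17,"dz":0,"ax":0,"ay":0,"az":0},{"dx":17,"dy":-9,"dz":0,"ax":0,"ay":0,"az":0},{"dx":0,"dy":0,"dz":0,"ax":0,"ay":0,"az":0},{"dx":0,"dy":0,"dz":0,"ax":0,"ay":0,"az":0}]'
python3 snap.py w4
```

```text
time: 6.18
tool_pos: [0.5417, -0.0347, 0.258]
tcp_rot: [-2.218, -2.224, 0.001]
wrist_force: [-0.1, -0.2, -1.1]
width: 0.604
grip_force: 32.0
[ 0.5417 -0.0347  0.258 ]
[-3.1e-03  1.0e+00 -1.0e-04]
```

View pics/w4.png

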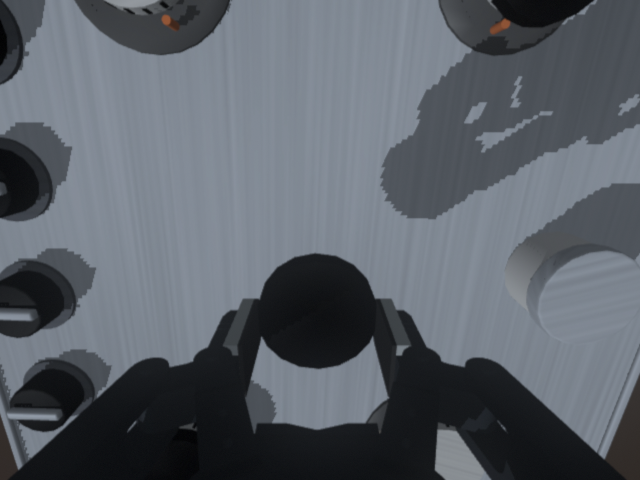

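The cap is held level at (317,310) over the clear plate, and the tub is far enough away at (580,295). I'll set it down.

```bash
python3 -c "
from fit import *
import pickle
C=pickle.load(open('w4.pkl','rb'))
print(fit(C,lambda x,y:capmodel(x,y,.084,.027),(.5417,-.033),clip=120)[0]-[.5417,-.0347])"
python3 -m jog '[{"dx":0,"dy":0,"dz":30,"ax":0,"ay":0,"az":0},{"dx":0,"dy":0,"dz":30,"ax":0,"ay":0,"az":0},{"dx":0,"dy":0,"dz":9,"ax":0,"ay":0,"az":0},{"dx":0,"dy":0,"dz":4,"ax":0,"ay":0,"az":0},{"dx":0,"dy":0,"dz":0,"ax":0,"ay":0,"az":0},{"dx":0,"dy":0,"dz":0,"ax":0,"ay":0,"az":0}]'
python3 -m jog '[{"dx":0,"dy":0,"dz":1,"ax":0,"ay":0,"az":0},{"dx":0,"dy":0,"dz":1,"ax":0,"ay":0,"az":0},{"dx":0,"dy":0,"dz":0,"ax":0,"ay":0,"az":0},{"dx":0,"dy":0,"dz":0,"ax":0,"ay":0,"az":0}]'
```

```text
[-0.00012215  0.00295232]
time: 6.73
tool_pos: [0.5435, -0.0364, 0.1863]
tcp_rot: [2.221, 2.221, 0.001]
wrist_force: [0.1, 0.1, -2.0]
width: 0.604
grip_force: 32.4
time: 7.07
tool_pos: [0.5429, -0.0358, 0.1842]
tcp_rot: [2.22, 2.222, 0.001]
wrist_force: [0.4, -0.3, -1.4]
width: 0.602
grip_force: 32.4
```

```bash
python3 -m jog '[{"dx":0,"dy":0,"dz":1,"ax":0,"ay":0,"az":0},{"dx":0,"dy":0,"dz":0,"ax":0,"ay":0,"az":0}]'
python3 -m jog '[{"dx":0,"dy":0,"dz":0,"ax":0,"ay":0,"az":0},{"dx":0,"dy":0,"dz":0,"ax":0,"ay":0,"az":0},{"dx":0,"dy":0,"dz":0,"ax":0,"ay":0,"az":0},{"dx":0,"dy":0,"dz":0,"ax":0,"ay":0,"az":0},{"dx":0,"dy":0,"dz":-10,"ax":0,"ay":0,"az":0},{"dx":0,"dy":0,"dz":-35,"ax":0,"ay":0,"az":0},{"dx":0,"dy":0,"dz":-35,"ax":0,"ay":0,"az":0},{"dx":-31,"dy":-20,"dz":0,"ax":0,"ay":0,"az":0},{"dx":-31,"dy":-20,"dz":0,"ax":0,"ay":0,"az":0},{"dx":-31,"dy":-20,"dz":0,"ax":0,"ay":0,"az":0},{"dx":-31,"dy":-20,"dz":0,"ax":0,"ay":0,"az":0},{"dx":-32,"dy":-20,"dz":0,"ax":0,"ay":0,"az":0},{"dx":0,"dy":0,"dz":20,"ax":0,"ay":0,"az":0},{"dx":0,"dy":0,"dz":20,"ax":0,"ay":0,"az":0},{"dx":0,"dy":0,"dz":0,"ax":0,"ay":0,"az":0},{"dx":0,"dy":0,"dz":0,"ax":0,"ay":0,"az":0}]' 1
python3 snap.py w5;python3 -c "
from fit import *
import pickle
C=pickle.load(open('w5.pkl','rb'));hz=.0095
print(fit(C,lambda x,y:capmodel(x,y,hz+.026,.034),(.443,-.192)),fit(C,lambda x,y:disc(x,y,hz,.046),(.442,-.189)))"
```

```text
time: 7.23
tool_pos: [0.543, -0.0357, 0.1835]
tcp_rot: [2.22, 2.222, 0.001]
wrist_force: [-1.1, -1.3, 3.2]
width: 0.606
grip_force: 32.9
time: 8.57
tool_pos: [0.442, -0.1917, 0.2223]
tcp_rot: [-2.219, -2.22, 0.001]
wrist_force: [-0.4, -0.1, -0.5]
width: 1.001
grip_force: 0.0
[ 0.442  -0.1917  0.2223]
[-2.0e-04  1.0e+00  1.2e-03]
(array([ 0.44275582, -0.19051517]), np.float64(36.87983572545727)) (array([ 0.44174106, -0.18863352]), np.float64(32.276413062005375))
```

View pics/w5.png

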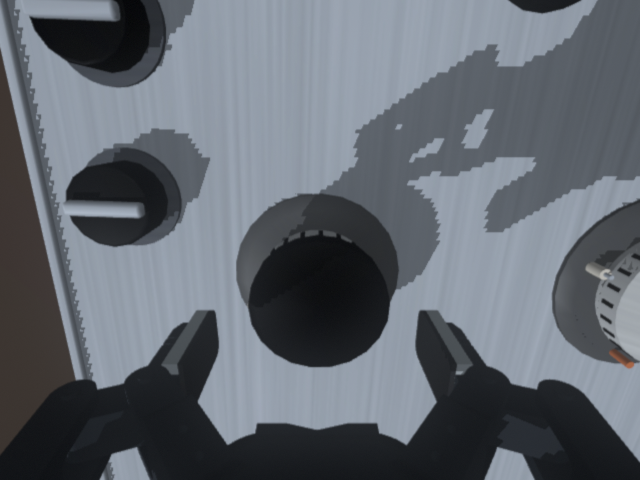

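The large cap (318,300) is centred between the fingers. I'll lower and grip.

```bash
python3 -m jog '[{"dx":1,"dy":1,"dz":8,"ax":0,"ay":0,"az":0},{"dx":0,"dy":0,"dz":5,"ax":0,"ay":0,"az":0},{"dx":0,"dy":0,"dz":3,"ax":0,"ay":0,"az":0},{"dx":0,"dy":0,"dz":0,"ax":0,"ay":0,"az":0},{"dx":0,"dy":0,"dz":0,"ax":0,"ay":0,"az":0}]'
python3 -m jog '[{"dx":0,"dy":0,"dz":0,"ax":0,"ay":0,"az":0},{"dx":0,"dy":0,"dz":0,"ax":0,"ay":0,"az":0},{"dx":0,"dy":0,"dz":0,"ax":0,"ay":0,"az":0},{"dx":0,"dy":0,"dz":0,"ax":0,"ay":0,"az":0},{"dx":0,"dy":0,"dz":0,"ax":0,"ay":0,"az":0}]' 0.6 30
```

```text
time: 9.03
tool_pos: [0.4438, -0.1905, 0.2065]
tcp_rot: [-2.22, -2.223, 0.0]
wrist_force: [0.6, -0.7, -0.5]
width: 1.002
grip_force: 0.0
time: 9.45
tool_pos: [0.4437, -0.1908, 0.2075]
tcp_rot: [-2.22, -2.222, 0.0]
wrist_force: [-2.5, 0.4, 5.5]
width: 0.767
grip_force: 31.7
```

```bash
python3 -m jog '[{"dx":0,"dy":0,"dz":-4,"ax":0,"ay":0,"az":0},{"dx":0,"dy":0,"dz":-16,"ax":0,"ay":0,"az":0},{"dx":0,"dy":0,"dz":-30,"ax":0,"ay":0,"az":0},{"dx":-1,"dy":18,"dz":0,"ax":0,"ay":0,"az":0},{"dx":-1,"dy":34,"dz":0,"ax":0,"ay":0,"az":0},{"dx":-1,"dy":34,"dz":0,"ax":0,"ay":0,"az":0},{"dx":-1,"dy":34,"dz":0,"ax":0,"ay":0,"az":0},{"dx":-1,"dy":34,"dz":0,"ax":0,"ay":0,"az":0},{"dx":0,"dy":24,"dz":0,"ax":0,"ay":0,"az":0},{"dx":0,"dy":10,"dz":0,"ax":0,"ay":0,"az":0},{"dx":0,"dy":0,"dz":0,"ax":0,"ay":0,"az":0},{"dx":0,"dy":0,"dz":0,"ax":0,"ay":0,"az":0},{"dx":0,"dy":0,"dz":0,"ax":0,"ay":0,"az":0}]'
python3 snap.py w6;python3 -c "
from fit import *
import pickle
C=pickle.load(open('w6.pkl','rb'));s=bot.read_state()['tool_pos'];print(s)
print(fit(C,lambda x,y:capmodel(x,y,s[2]-.1715,.034),s[:2],clip=100))"
```

```text
time: 10.53
tool_pos: [0.6302, -0.1955, 0.2557]
tcp_rot: [-2.219, -2.22, 0.002]
wrist_force: [-0.5, -0.6, -3.0]
width: 0.767
grip_force: 35.1
[ 0.6302 -0.1955  0.2557]
[-6.e-04  1.e+00  8.e-04]
[ 0.6300717  -0.19559351  0.25593031]
(array([ 0.63108427, -0.19432994]), np.float64(31.918563469123683))
```

View pics/w6.png

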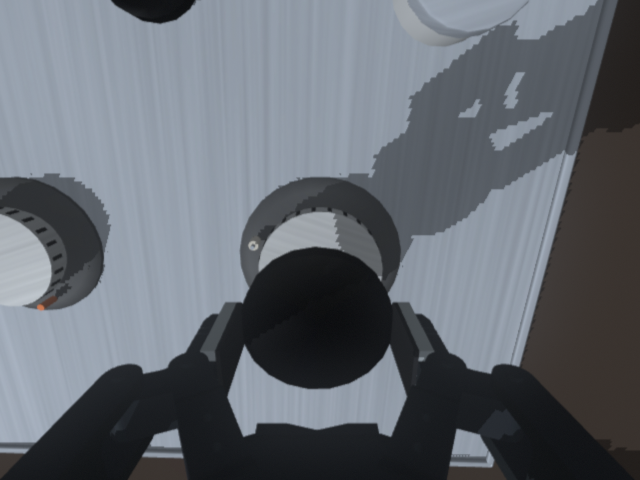

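The large cap is held level over the large burner, with the wrist fit within 1 mm. I'll lower, check contact and release.

```bash
python3 -m jog '[{"dx":0,"dy":1,"dz":20,"ax":0,"ay":0,"az":0},{"dx":0,"dy":0,"dz":20,"ax":0,"ay":0,"az":0},{"dx":0,"dy":0,"dz":6,"ax":0,"ay":0,"az":0},{"dx":0,"dy":0,"dz":1,"ax":0,"ay":0,"az":0},{"dx":0,"dy":0,"dz":1,"ax":0,"ay":0,"az":0},{"dx":0,"dy":0,"dz":1,"ax":0,"ay":0,"az":0},{"dx":0,"dy":0,"dz":0,"ax":0,"ay":0,"az":0},{"dx":0,"dy":0,"dz":0,"ax":0,"ay":0,"az":0}]'
```

```text
time: 11.25
tool_pos: [0.633, -0.1958, 0.2086]
tcp_rot: [2.22, 2.221, 0.001]
wrist_force: [-0.3, 0.2, -3.1]
width: 0.767
grip_force: 36.2
```

```bash
python3 -m jog '[{"dx":0,"dy":0,"dz":1,"ax":0,"ay":0,"az":0},{"dx":0,"dy":0,"dz":0.5,"ax":0,"ay":0,"az":0},{"dx":0,"dy":0,"dz":0,"ax":0,"ay":0,"az":0},{"dx":0,"dy":0,"dz":0,"ax":0,"ay":0,"az":0}]'
python3 -m jog '[{"dx":0,"dy":0,"dz":0,"ax":0,"ay":0,"az":0},{"dx":0,"dy":0,"dz":0,"ax":0,"ay":0,"az":0},{"dx":0,"dy":0,"dz":0,"ax":0,"ay":0,"az":0},{"dx":0,"dy":0,"dz":0,"ax":0,"ay":0,"az":0},{"dx":0,"dy":0,"dz":-10,"ax":0,"ay":0,"az":0},{"dx":0,"dy":0,"dz":-20,"ax":0,"ay":0,"az":0},{"dx":0,"dy":0,"dz":-30,"ax":0,"ay":0,"az":0},{"dx":0,"dy":0,"dz":0,"ax":0,"ay":0,"az":0},{"dx":0,"dy":0,"dz":0,"ax":0,"ay":0,"az":0},{"dx":0,"dy":0,"dz":0,"ax":0,"ay":0,"az":0}]' 1
python3 snap.py w7;python3 -c "
from fit import *
import pickle
C=pickle.load(open('w7.pkl','rb'));hz=.0095
print(fit(C,lambda x,y:capmodel(x,y,hz+.026,.034),(.632,-.195)),fit(C,lambda x,y:disc(x,y,hz+.026,.037),(.632,-.195),sign=-1),fit(C,lambda x,y:disc(x,y,hz,.053),(.632,-.195)))"
```

```text
time: 11.58
tool_pos: [0.6332, -0.1959, 0.2075]
tcp_rot: [2.22, 2.221, 0.001]
wrist_force: [-1.3, 0.0, 5.9]
width: 0.768
grip_force: 37.1
time: 12.42
tool_pos: [0.6327, -0.1957, 0.2667]
tcp_rot: [2.22, 2.222, 0.001]
wrist_force: [-0.4, 0.3, -0.1]
width: 1.0
grip_force: 0.0
[ 0.6327 -0.1957  0.2667]
[-7.e-04  1.e+00 -2.e-04]
(array([ 0.63366976, -0.19610245]), np.float64(42.38504940093688)) (array([ 0.63185182, -0.19491838]), np.float64(21.709856503731025)) (array([ 0.63166749, -0.19568224]), np.float64(41.473068524197494))
```

View pics/w7.png

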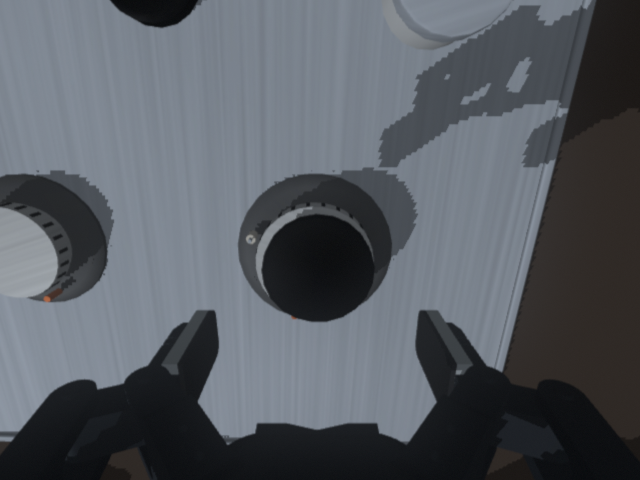

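The large cap sits on the large crown within about 2 mm. Next is the far-left medium cap.

```bash
python3 -m jog '[{"dx":20,"dy":1,"dz":0,"ax":0,"ay":0,"az":0},{"dx":37,"dy":2,"dz":0,"ax":0,"ay":0,"az":0},{"dx":37,"dy":2,"dz":0,"ax":0,"ay":0,"az":0},{"dx":37,"dy":2,"dz":0,"ax":0,"ay":0,"az":0},{"dx":37,"dy":2,"dz":0,"ax":0,"ay":0,"az":0},{"dx":37,"dy":2,"dz":0,"ax":0,"ay":0,"az":0},{"dx":37,"dy":2,"dz":0,"ax":0,"ay":0,"az":0},{"dx":37,"dy":1,"dz":0,"ax":0,"ay":0,"az":0},{"dx":26,"dy":0,"dz":0,"ax":0,"ay":0,"az":0},{"dx":10,"dy":0,"dz":0,"ax":0,"ay":0,"az":0},{"dx":0,"dy":0,"dz":20,"ax":0,"ay":0,"az":0},{"dx":0,"dy":0,"dz":20,"ax":0,"ay":0,"az":0},{"dx":0,"dy":0,"dz":0,"ax":0,"ay":0,"az":0},{"dx":0,"dy":0,"dz":0,"ax":0,"ay":0,"az":0},{"dx":0,"dy":0,"dz":0,"ax":0,"ay":0,"az":0}]'
python3 snap.py w8;python3 -c "
from fit import *
import pickle
C=pickle.load(open('w8.pkl','rb'));hz=.0095
print(fit(C,lambda x,y:capmodel(x,y,hz+.026,.027),(.646,.1195)),fit(C,lambda x,y:disc(x,y,hz,.039),(.644,.124)))"
```

```text
time: 13.72
tool_pos: [0.6465, 0.1187, 0.226]
tcp_rot: [-2.221, -2.221, 0.001]
wrist_force: [-0.6, 0.2, -0.1]
width: 1.0
grip_force: 0.0
[0.6465 0.1187 0.226 ]
[-0.e+00  1.e+00 -3.e-04]
(array([0.64606419, 0.12086983]), np.float64(36.40446256697532)) (array([0.64307146, 0.1242921 ]), np.float64(31.210294188342576))
```

```bash
python3 -m jog '[{"dx":2,"dy":0,"dz":8,"ax":0,"ay":0,"az":0},{"dx":0,"dy":0,"dz":6,"ax":0,"ay":0,"az":0},{"dx":0,"dy":0,"dz":3,"ax":0,"ay":0,"az":0},{"dx":0,"dy":0,"dz":0,"ax":0,"ay":0,"az":0},{"dx":0,"dy":0,"dz":0,"ax":0,"ay":0,"az":0}]'
python3 -m jog '[{"dx":0,"dy":0,"dz":0,"ax":0,"ay":0,"az":0},{"dx":0,"dy":0,"dz":0,"ax":0,"ay":0,"az":0},{"dx":0,"dy":0,"dz":0,"ax":0,"ay":0,"az":0},{"dx":0,"dy":0,"dz":0,"ax":0,"ay":0,"az":0},{"dx":0,"dy":0,"dz":0,"ax":0,"ay":0,"az":0},{"dx":0,"dy":0,"dz":0,"ax":0,"ay":0,"az":0},{"dx":0,"dy":0,"dz":-4,"ax":0,"ay":0,"az":0},{"dx":0,"dy":0,"dz":-16,"ax":0,"ay":0,"az":0},{"dx":0,"dy":0,"dz":-30,"ax":0,"ay":0,"az":0},{"dx":0,"dy":0,"dz":0,"ax":0,"ay":0,"az":0},{"dx":0,"dy":0,"dz":0,"ax":0,"ay":0,"az":0}]' 0.5 30
python3 snap.py w9;python3 -c "
from fit import *
import pickle
C=pickle.load(open('w9.pkl','rb'));s=bot.read_state()['tool_pos'];print(s)
print(fit(C,lambda x,y:capmodel(x,y,s[2]-.174,.027),s[:2],clip=100)[0]-s[:2])"
```

```text
time: 14.18
tool_pos: [0.6463, 0.1212, 0.2088]
tcp_rot: [-2.22, -2.222, 0.001]
wrist_force: [0.1, -0.1, 0.2]
width: 1.002
grip_force: 0.0
time: 15.1
tool_pos: [0.6477, 0.1215, 0.2612]
tcp_rot: [2.219, 2.22, 0.006]
wrist_force: [-0.4, -1.4, -2.4]
width: 0.603
grip_force: 31.9
[0.6477 0.1215 0.2612]
[-7.e-04  1.e+00  7.e-04]
[0.64670081 0.12136364 0.25941445]
[ 0.00196731 -0.00091127]
```

```bash
python3 -m jog '[{"dx":-15,"dy":-10,"dz":0,"ax":0,"ay":0,"az":0},{"dx":-32,"dy":-21,"dz":0,"ax":0,"ay":0,"az":0},{"dx":-32,"dy":-21,"dz":0,"ax":0,"ay":0,"az":0},{"dx":-32,"dy":-21,"dz":0,"ax":0,"ay":0,"az":0},{"dx":-32,"dy":-21,"dz":0,"ax":0,"ay":0,"az":0},{"dx":-32,"dy":-21,"dz":0,"ax":0,"ay":0,"az":0},{"dx":-32,"dy":-21,"dz":0,"ax":0,"ay":0,"az":0},{"dx":-32,"dy":-21,"dz":0,"ax":0,"ay":0,"az":0},{"dx":-32,"dy":-21,"dz":0,"ax":0,"ay":0,"az":0},{"dx":-24,"dy":-17,"dz":0,"ax":0,"ay":0,"az":0},{"dx":-14,"dy":-10,"dz":0,"ax":0,"ay":0,"az":0},{"dx":0,"dy":0,"dz":20,"ax":0,"ay":0,"az":0},{"dx":0,"dy":0,"dz":0,"ax":0,"ay":0,"az":0},{"dx":0,"dy":0,"dz":0,"ax":0,"ay":0,"az":0},{"dx":0,"dy":0,"dz":0,"ax":0,"ay":0,"az":0}]'
python3 snap.py w10;python3 -c "
from fit import *
import pickle
C=pickle.load(open('w10.pkl','rb'));s=bot.read_state()['tool_pos'];print(s);hz=.0095
print(fit(C,lambda x,y:capmodel(x,y,s[2]-.174,.027),s[:2],clip=100)[0],fit(C,lambda x,y:disc(x,y,hz,.046),(.442,-.189)))"
```

```text
time: 16.4
tool_pos: [0.4415, -0.1873, 0.2384]
tcp_rot: [-2.219, -2.221, 0.001]
wrist_force: [-0.2, -0.0, -1.7]
width: 0.604
grip_force: 32.3
[ 0.4415 -0.1873  0.2384]
[-0.0012  1.      0.001 ]
[ 0.44195022 -0.18734532  0.23900074]
[ 0.44252479 -0.18669772] (array([ 0.44177023, -0.18866349]), np.float64(33.13320174436817))
```

View pics/w10.png

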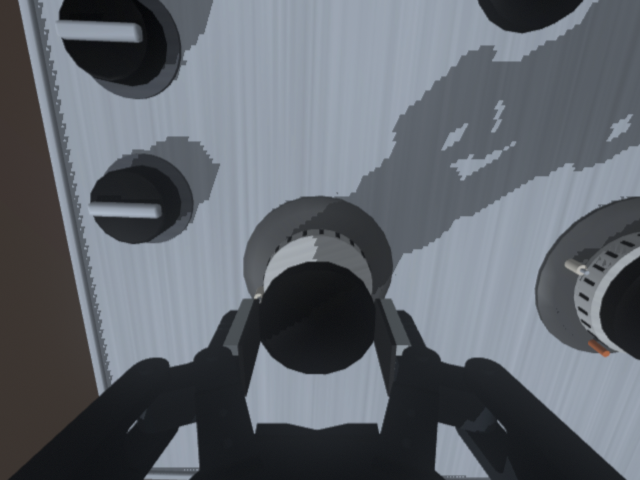

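The medium cap is level over the near-right crown, about 2 mm off. I'll correct by 1.5 mm and lower.

```bash
python3 -m jog '[{"dx":-1.5,"dy":0,"dz":12,"ax":0,"ay":0,"az":0},{"dx":0,"dy":0,"dz":12,"ax":0,"ay":0,"az":0},{"dx":0,"dy":0,"dz":2,"ax":0,"ay":0,"az":0},{"dx":0,"dy":0,"dz":1,"ax":0,"ay":0,"az":0},{"dx":0,"dy":0,"dz":1,"ax":0,"ay":0,"az":0},{"dx":0,"dy":0,"dz":1,"ax":0,"ay":0,"az":0},{"dx":0,"dy":0,"dz":0,"ax":0,"ay":0,"az":0},{"dx":0,"dy":0,"dz":0,"ax":0,"ay":0,"az":0}]'
```

```text
time: 17.12
tool_pos: [0.442, -0.1894, 0.2107]
tcp_rot: [2.22, 2.222, 0.0]
wrist_force: [-0.2, 0.0, -1.0]
width: 0.601
grip_force: 32.3
```

```bash
python3 -m jog '[{"dx":0,"dy":0,"dz":1,"ax":0,"ay":0,"az":0},{"dx":0,"dy":0,"dz":0.5,"ax":0,"ay":0,"az":0},{"dx":0,"dy":0,"dz":0.5,"ax":0,"ay":0,"az":0},{"dx":0,"dy":0,"dz":0,"ax":0,"ay":0,"az":0}]'
python3 -m jog '[{"dx":0,"dy":0,"dz":0,"ax":0,"ay":0,"az":0},{"dx":0,"dy":0,"dz":0,"ax":0,"ay":0,"az":0},{"dx":0,"dy":0,"dz":0,"ax":0,"ay":0,"az":0},{"dx":0,"dy":0,"dz":0,"ax":0,"ay":0,"az":0},{"dx":0,"dy":0,"dz":-10,"ax":0,"ay":0,"az":0},{"dx":0,"dy":0,"dz":-20,"ax":0,"ay":0,"az":0},{"dx":0,"dy":0,"dz":-25,"ax":0,"ay":0,"az":0},{"dx":0,"dy":0,"dz":0,"ax":0,"ay":0,"az":0},{"dx":0,"dy":0,"dz":0,"ax":0,"ay":0,"az":0},{"dx":0,"dy":0,"dz":0,"ax":0,"ay":0,"az":0}]' 1
python3 snap.py w11;python3 -c "
from fit import *
import pickle
C=pickle.load(open('w11.pkl','rb'));hz=.0095
print(fit(C,lambda x,y:capmodel(x,y,hz+.026,.027),(.442,-.189)),fit(C,lambda x,y:disc(x,y,hz+.026,.03),(.442,-.189),sign=-1),fit(C,lambda x,y:disc(x,y,hz,.046),(.442,-.189)))"
python3 -m jog '[{"dx":20,"dy":1,"dz":0,"ax":0,"ay":0,"az":0},{"dx":37,"dy":2,"dz":0,"ax":0,"ay":0,"az":0},{"dx":37,"dy":2,"dz":0,"ax":0,"ay":0,"az":0},{"dx":37,"dy":2,"dz":0,"ax":0,"ay":0,"az":0},{"dx":37,"dy":2,"dz":0,"ax":0,"ay":0,"az":0},{"dx":37,"dy":2,"dz":0,"ax":0,"ay":0,"az":0},{"dx":37,"dy":2,"dz":0,"ax":0,"ay":0,"az":0},{"dx":37,"dy":1,"dz":0,"ax":0,"ay":0,"az":0},{"dx":30,"dy":0,"dz":0,"ax":0,"ay":0,"az":0},{"dx":13,"dy":0,"dz":0,"ax":0,"ay":0,"az":0},{"dx":0,"dy":0,"dz":18,"ax":0,"ay":0,"az":0},{"dx":0,"dy":0,"dz":18,"ax":0,"ay":0,"az":0},{"dx":0,"dy":0,"dz":0,"ax":0,"ay":0,"az":0},{"dx":0,"dy":0,"dz":0,"ax":0,"ay":0,"az":0},{"dx":0,"dy":0,"dz":0,"ax":0,"ay":0,"az":0}]'
python3 snap.py w12b;python3 -c "
from fit import *
import pickle
C=pickle.load(open('w12b.pkl','rb'));hz=.0095
print(fit(C,lambda x,y:capmodel(x,y,hz+.026,.020),(.456,.1325),clip=120),fit(C,lambda x,y:disc(x,y,hz+.026,.03),(.454,.131),sign=-1))"
```

```text
time: 17.45
tool_pos: [0.4422, -0.1896, 0.2099]
tcp_rot: [2.22, 2.222, 0.0]
wrist_force: [-3.4, 2.4, 10.0]
width: 0.6
grip_force: 33.5
time: 18.28
tool_pos: [0.4416, -0.1893, 0.2633]
tcp_rot: [2.22, 2.222, 0.0]
wrist_force: [-0.4, -0.5, -0.0]
width: 1.0
grip_force: 0.0
[ 0.4416 -0.1893  0.2633]
[-7.e-04  1.e+00 -1.e-04]
(array([ 0.4425567 , -0.19035657]), np.float64(45.22017453682943)) (array([ 0.44193078, -0.18811072]), np.float64(22.426474745003137)) (array([ 0.44179334, -0.18885986]), np.float64(42.202359707436315))
time: 19.58
tool_pos: [0.4554, 0.1325, 0.2269]
tcp_rot: [-2.221, -2.221, 0.002]
wrist_force: [1.8, 0.8, 0.8]
width: 1.002
grip_force: 0.0
[0.4554 0.1325 0.2269]
[-4.e-04  1.e+00 -3.e-04]
(array([0.45677433, 0.13414252]), np.float64(52.602282856705955)) (array([0.45337767, 0.13224196]), np.float64(31.27194162090304))
```

```bash
python3 -m jog '[{"dx":1,"dy":1,"dz":8,"ax":0,"ay":0,"az":0},{"dx":0,"dy":0,"dz":5,"ax":0,"ay":0,"az":0},{"dx":0,"dy":0,"dz":2,"ax":0,"ay":0,"az":0},{"dx":0,"dy":0,"dz":0,"ax":0,"ay":0,"az":0},{"dx":0,"dy":0,"dz":0,"ax":0,"ay":0,"az":0}]'
python3 -m jog '[{"dx":0,"dy":0,"dz":0,"ax":0,"ay":0,"az":0},{"dx":0,"dy":0,"dz":0,"ax":0,"ay":0,"az":0},{"dx":0,"dy":0,"dz":0,"ax":0,"ay":0,"az":0},{"dx":0,"dy":0,"dz":0,"ax":0,"ay":0,"az":0},{"dx":0,"dy":0,"dz":0,"ax":0,"ay":0,"az":0},{"dx":0,"dy":0,"dz":0,"ax":0,"ay":0,"az":0},{"dx":0,"dy":0,"dz":0,"ax":0,"ay":0,"az":0}]' 0.35 30
```

```text
time: 20.05
tool_pos: [0.4564, 0.1336, 0.212]
tcp_rot: [-2.221, -2.222, 0.001]
wrist_force: [0.4, 0.4, 1.0]
width: 0.999
grip_force: 0.0
time: 20.63
tool_pos: [0.4566, 0.1337, 0.2128]
tcp_rot: [2.221, 2.222, 0.0]
wrist_force: [-2.4, 0.3, 5.8]
width: 0.441
grip_force: 29.7
```

```bash
python3 -m jog '[{"dx":0,"dy":0,"dz":-4,"ax":0,"ay":0,"az":0},{"dx":0,"dy":0,"dz":-16,"ax":0,"ay":0,"az":0},{"dx":0,"dy":0,"dz":-30,"ax":0,"ay":0,"az":0},{"dx":-1,"dy":18,"dz":0,"ax":0,"ay":0,"az":0},{"dx":-2,"dy":34,"dz":0,"ax":0,"ay":0,"az":0},{"dx":-2,"dy":34,"dz":0,"ax":0,"ay":0,"az":0},{"dx":-2,"dy":34,"dz":0,"ax":0,"ay":0,"az":0},{"dx":-2,"dy":34,"dz":0,"ax":0,"ay":0,"az":0},{"dx":-1,"dy":23,"dz":0,"ax":0,"ay":0,"az":0},{"dx":0,"dy":10,"dz":0,"ax":0,"ay":0,"az":0},{"dx":0,"dy":0,"dz":20,"ax":0,"ay":0,"az":0},{"dx":0,"dy":0,"dz":0,"ax":0,"ay":0,"az":0},{"dx":0,"dy":0,"dz":0,"ax":0,"ay":0,"az":0},{"dx":0,"dy":0,"dz":0,"ax":0,"ay":0,"az":0}]'
python3 snap.py w13;python3 -c "
from fit import *
import pickle
C=pickle.load(open('w13.pkl','rb'));s=bot.read_state()['tool_pos'];print(s);hz=.0095
print(fit(C,lambda x,y:capmodel(x,y,s[2]-.177,.02),s[:2],clip=100)[0],fit(C,lambda x,y:disc(x,y,hz,.039),(.644,.124)),fit(C,lambda x,y:disc(x,y,hz+.026,.023),(.644,.124),sign=-1))"
```

```text
time: 21.8
tool_pos: [0.6425, 0.1239, 0.2418]
tcp_rot: [-2.219, -2.222, 0.003]
wrist_force: [0.5, 0.9, -0.5]
width: 0.442
grip_force: 30.4
[0.6425 0.1239 0.2418]
[-1.e-03  1.e+00 -3.e-04]
[0.64283617 0.12398252 0.24249346]
[0.64157777 0.12437694] (array([0.64316629, 0.12439064]), np.float64(33.11205812861675)) (array([0.64315992, 0.12497075]), np.float64(26.695013860117406))
```

View pics/w13.png

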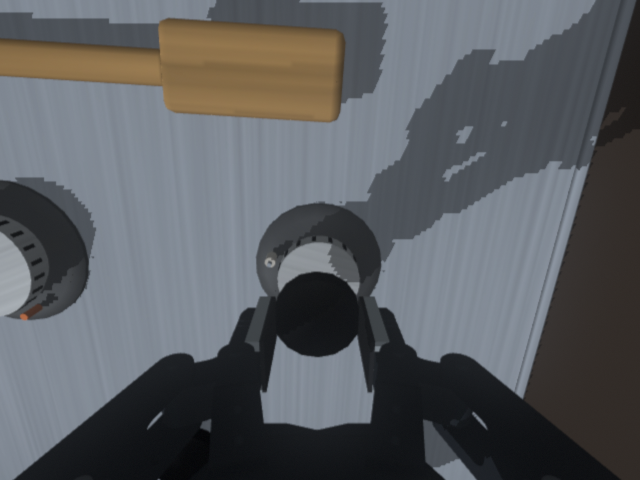

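The small cap (317,313) is level and within 1–2 mm of the small crown's centre. I'll lower it.

```bash
python3 -m jog '[{"dx":0,"dy":1,"dz":12,"ax":0,"ay":0,"az":0},{"dx":0,"dy":0,"dz":12,"ax":0,"ay":0,"az":0},{"dx":0,"dy":0,"dz":2,"ax":0,"ay":0,"az":0},{"dx":0,"dy":0,"dz":1,"ax":0,"ay":0,"az":0},{"dx":0,"dy":0,"dz":1,"ax":0,"ay":0,"az":0},{"dx":0,"dy":0,"dz":1,"ax":0,"ay":0,"az":0},{"dx":0,"dy":0,"dz":0,"ax":0,"ay":0,"az":0},{"dx":0,"dy":0,"dz":0,"ax":0,"ay":0,"az":0}]'
```

```text
time: 22.52
tool_pos: [0.6447, 0.1238, 0.2135]
tcp_rot: [2.22, 2.222, 0.001]
wrist_force: [0.2, 0.1, -0.1]
width: 0.436
grip_force: 30.4
```

```bash
python3 -m jog '[{"dx":0,"dy":0,"dz":0.5,"ax":0,"ay":0,"az":0},{"dx":0,"dy":0,"dz":0.5,"ax":0,"ay":0,"az":0},{"dx":0,"dy":0,"dz":0,"ax":0,"ay":0,"az":0},{"dx":0,"dy":0,"dz":0,"ax":0,"ay":0,"az":0}]'
python3 -m jog '[{"dx":0,"dy":0,"dz":0,"ax":0,"ay":0,"az":0},{"dx":0,"dy":0,"dz":0,"ax":0,"ay":0,"az":0},{"dx":0,"dy":0,"dz":0,"ax":0,"ay":0,"az":0},{"dx":0,"dy":0,"dz":0,"ax":0,"ay":0,"az":0},{"dx":0,"dy":0,"dz":0,"ax":0,"ay":0,"az":0},{"dx":0,"dy":0,"dz":-10,"ax":0,"ay":0,"az":0},{"dx":0,"dy":0,"dz":-20,"ax":0,"ay":0,"az":0},{"dx":0,"dy":0,"dz":-20,"ax":0,"ay":0,"az":0},{"dx":0,"dy":0,"dz":0,"ax":0,"ay":0,"az":0},{"dx":0,"dy":0,"dz":0,"ax":0,"ay":0,"az":0},{"dx":0,"dy":0,"dz":0,"ax":0,"ay":0,"az":0}]' 1
python3 snap.py w14;python3 -c "
from fit import *
import pickle
C=pickle.load(open('w14.pkl','rb'));hz=.0095
print(fit(C,lambda x,y:capmodel(x,y,hz+.026,.020),(.644,.124),clip=100),fit(C,lambda x,y:disc(x,y,hz+.026,.023),(.644,.124),sign=-1),fit(C,lambda x,y:disc(x,y,hz,.039),(.644,.124)))"
python3 -m jog '[{"dx":-17,"dy":-11,"dz":0,"ax":0,"ay":0,"az":0},{"dx":-32,"dy":-21,"dz":0,"ax":0,"ay":0,"az":0},{"dx":-32,"dy":-21,"dz":0,"ax":0,"ay":0,"az":0},{"dx":-32,"dy":-21,"dz":0,"ax":0,"ay":0,"az":0},{"dx":-27,"dy":-17,"dz":0,"ax":0,"ay":0,"az":0},{"dx":-17,"dy":-11,"dz":0,"ax":0,"ay":0,"az":0},{"dx":0,"dy":0,"dz":25,"ax":0,"ay":0,"az":0},{"dx":0,"dy":0,"dz":25,"ax":0,"ay":0,"az":0},{"dx":0,"dy":0,"dz":10,"ax":0,"ay":0,"az":0},{"dx":0,"dy":0,"dz":0,"ax":0,"ay":0,"az":0},{"dx":0,"dy":0,"dz":0,"ax":0,"ay":0,"az":0},{"dx":0,"dy":0,"dz":0,"ax":0,"ay":0,"az":0}]'
python3 snap.py w15;python3 -c "
from fit import *
import pickle
C=pickle.load(open('w15.pkl','rb'));hz=.0095
print(fit(C,lambda x,y:capmodel(x,y,hz,.027),(.543,-.033),clip=120))"
```

```text
time: 22.85
tool_pos: [0.6448, 0.1239, 0.2129]
tcp_rot: [2.22, 2.222, 0.001]
wrist_force: [0.1, 0.5, 3.0]
width: 0.436
grip_force: 30.8
time: 23.77
tool_pos: [0.6443, 0.1238, 0.2622]
tcp_rot: [2.221, 2.222, -0.0]
wrist_force: [-0.4, 0.3, -0.6]
width: 0.996
grip_force: 0.0
[0.6443 0.1238 0.2622]
[-7.e-04  1.e+00 -0.e+00]
(array([0.64532426, 0.12378778]), np.float64(44.073663542294796)) (array([0.64323174, 0.1249827 ]), np.float64(21.82118004606255)) (array([0.64312488, 0.12422614]), np.float64(45.282459713881146))
time: 24.82
tool_pos: [0.5433, -0.033, 0.2028]
tcp_rot: [2.22, 2.222, 0.001]
wrist_force: [0.5, 0.1, 0.1]
width: 1.0
grip_force: 0.0
[ 0.5433 -0.033   0.2028]
[-1.3e-03  1.0e+00 -1.0e-04]
(array([ 0.54365768, -0.03219453]), np.float64(43.43115096951926))
```

```bash
python3 -m jog '[{"dx":0.5,"dy":0,"dz":10,"ax":0,"ay":0,"az":0},{"dx":0,"dy":0,"dz":6,"ax":0,"ay":0,"az":0},{"dx":0,"dy":0,"dz":2,"ax":0,"ay":0,"az":0},{"dx":0,"dy":0,"dz":0,"ax":0,"ay":0,"az":0},{"dx":0,"dy":0,"dz":0,"ax":0,"ay":0,"az":0},{"dx":0,"dy":0,"dz":0,"ax":0,"ay":0,"az":0},{"dx":0,"dy":0,"dz":0,"ax":0,"ay":0,"az":0}]'
python3 -m jog '[{"dx":0,"dy":0,"dz":0,"ax":0,"ay":0,"az":0},{"dx":0,"dy":0,"dz":0,"ax":0,"ay":0,"az":0},{"dx":0,"dy":0,"dz":0,"ax":0,"ay":0,"az":0},{"dx":0,"dy":0,"dz":0,"ax":0,"ay":0,"az":0},{"dx":0,"dy":0,"dz":0,"ax":0,"ay":0,"az":0},{"dx":0,"dy":0,"dz":0,"ax":0,"ay":0,"az":0}]' 0.5 30
python3 -m jog '[{"dx":0,"dy":0,"dz":-4,"ax":0,"ay":0,"az":0},{"dx":0,"dy":0,"dz":-16,"ax":0,"ay":0,"az":0},{"dx":0,"dy":0,"dz":-30,"ax":0,"ay":0,"az":0},{"dx":0,"dy":0,"dz":-20,"ax":0,"ay":0,"az":0},{"dx":18,"dy":-10,"dz":0,"ax":0,"ay":0,"az":0},{"dx":33,"dy":-18,"dz":0,"ax":0,"ay":0,"az":0},{"dx":33,"dy":-18,"dz":0,"ax":0,"ay":0,"az":0},{"dx":33,"dy":-18,"dz":0,"ax":0,"ay":0,"az":0},{"dx":28,"dy":-15,"dz":0,"ax":0,"ay":0,"az":0},{"dx":18,"dy":-10,"dz":0,"ax":0,"ay":0,"az":0},{"dx":0,"dy":0,"dz":10,"ax":0,"ay":0,"az":0},{"dx":0,"dy":0,"dz":0,"ax":0,"ay":0,"az":0},{"dx":0,"dy":0,"dz":0,"ax":0,"ay":0,"az":0},{"dx":0,"dy":0,"dz":0,"ax":0,"ay":0,"az":0}]'
python3 snap.py w16;python3 -c "
from fit import *
import pickle
C=pickle.load(open('w16.pkl','rb'));s=bot.read_state()['tool_pos'];print(s);hz=.0095
print(fit(C,lambda x,y:capmodel(x,y,s[2]-.174,.027),s[:2],clip=100)[0],fit(C,lambda x,y:disc(x,y,hz,.046),(.454,.131)))"
```

```text
time: 25.45
tool_pos: [0.5428, -0.0328, 0.1844]
tcp_rot: [2.22, 2.222, 0.001]
wrist_force: [-0.4, 0.6, -0.7]
width: 0.995
grip_force: 0.0
time: 25.95
tool_pos: [0.5429, -0.0328, 0.1849]
tcp_rot: [2.22, 2.222, 0.001]
wrist_force: [-1.5, 0.5, 7.0]
width: 0.602
grip_force: 30.7
time: 27.12
tool_pos: [0.4538, 0.1295, 0.244]
tcp_rot: [2.221, 2.221, -0.001]
wrist_force: [-0.4, 0.1, -1.3]
width: 0.601
grip_force: 32.1
[0.4538 0.1295 0.244 ]
[ 0.e+00  1.e+00 -4.e-04]
[0.45403516 0.12946615 0.24420928]
[0.45533092 0.13095659] (array([0.45318126, 0.13107755]), np.float64(35.06278685693554))
```

View pics/w16.png

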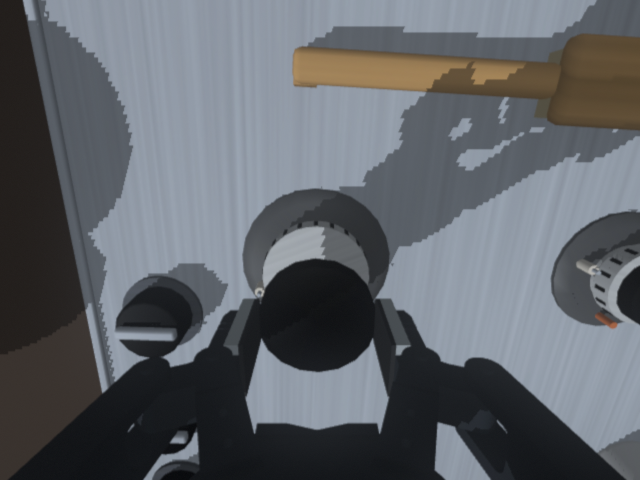

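The last medium cap is level over the near-left crown, within 2 mm. I'll lower it.

```bash
python3 -m jog '[{"dx":0,"dy":-1,"dz":14,"ax":0,"ay":0,"az":0},{"dx":0,"dy":0,"dz":14,"ax":0,"ay":0,"az":0},{"dx":0,"dy":0,"dz":2,"ax":0,"ay":0,"az":0},{"dx":0,"dy":0,"dz":1,"ax":0,"ay":0,"az":0},{"dx":0,"dy":0,"dz":1,"ax":0,"ay":0,"az":0},{"dx":0,"dy":0,"dz":0,"ax":0,"ay":0,"az":0},{"dx":0,"dy":0,"dz":0,"ax":0,"ay":0,"az":0},{"dx":0,"dy":0,"dz":0,"ax":0,"ay":0,"az":0}]'
```

```text
time: 27.83
tool_pos: [0.4529, 0.1302, 0.2129]
tcp_rot: [2.22, 2.222, 0.002]
wrist_force: [0.7, 0.5, -2.4]
width: 0.6
grip_force: 32.1
```

```bash
python3 -m jog '[{"dx":0,"dy":0,"dz":1,"ax":0,"ay":0,"az":0},{"dx":0,"dy":0,"dz":0.5,"ax":0,"ay":0,"az":0},{"dx":0,"dy":0,"dz":0.5,"ax":0,"ay":0,"az":0},{"dx":0,"dy":0,"dz":0,"ax":0,"ay":0,"az":0},{"dx":0,"dy":0,"dz":0,"ax":0,"ay":0,"az":0}]'
python3 -m jog '[{"dx":0,"dy":0,"dz":0,"ax":0,"ay":0,"az":0},{"dx":0,"dy":0,"dz":0,"ax":0,"ay":0,"az":0},{"dx":0,"dy":0,"dz":0,"ax":0,"ay":0,"az":0},{"dx":0,"dy":0,"dz":0,"ax":0,"ay":0,"az":0},{"dx":0,"dy":0,"dz":-10,"ax":0,"ay":0,"az":0},{"dx":0,"dy":0,"dz":-30,"ax":0,"ay":0,"az":0},{"dx":0,"dy":0,"dz":-30,"ax":0,"ay":0,"az":0},{"dx":-20,"dy":10,"dz":-40,"ax":0,"ay":0,"az":0},{"dx":-20,"dy":20,"dz":-30,"ax":0,"ay":0,"az":0},{"dx":-20,"dy":20,"dz":-30,"ax":0,"ay":0,"az":0},{"dx":-10,"dy":20,"dz":-30,"ax":0,"ay":0,"az":0},{"dx":0,"dy":20,"dz":-30,"ax":0,"ay":0,"az":0},{"dx":0,"dy":0,"dz":0,"ax":0,"ay":0,"az":0},{"dx":0,"dy":0,"dz":0,"ax":0,"ay":0,"az":0},{"dx":0,"dy":0,"dz":0,"ax":0,"ay":0,"az":0}]' 1
python3 snap.py w17;python3 -c "
from fit import *
import pickle
C=pickle.load(open('w17.pkl','rb'));S=cam('scene');hz=.0095
for k,x,r,rb in (('NL',(.454,.131),.027,.03),('FL',(.644,.124),.02,.023),('NR',(.442,-.189),.027,.03),('FR',(.632,-.195),.034,.037)):
  D=C if k[1]=='L' else S
  print(k,fit(D,lambda x,y:capmodel(x,y,hz+.026,r),x)[0],fit(D,lambda x,y:disc(x,y,hz,rb+.016),x)[0])
cv2.imwrite('pics/end.png',np.hstack([cv2.resize(C[0],(400,300)),cv2.resize(S[0],(400,300))])[:,:,::-1])"
```

```text
time: 28.25
tool_pos: [0.4527, 0.1303, 0.2109]
tcp_rot: [2.22, 2.222, 0.001]
wrist_force: [-2.6, -0.6, 5.0]
width: 0.601
grip_force: 32.8
time: 29.5
tool_pos: [0.5411, 0.0621, 0.4363]
tcp_rot: [-2.22, -2.222, 0.001]
wrist_force: [-0.6, -0.4, -0.3]
width: 0.998
grip_force: 0.0
[0.5411 0.0621 0.4363]
[-7.e-04  1.e+00  0.e+00]
NL [0.45346582 0.12982275] [0.4531835 0.1310287]
FL [0.64422475 0.12365647] [0.64329703 0.12453456]
NR [ 0.438 -0.191] [ 0.44073039 -0.18778629]
FR [ 0.631 -0.197] [ 0.6294596  -0.19396084]
```

View pics/end.png

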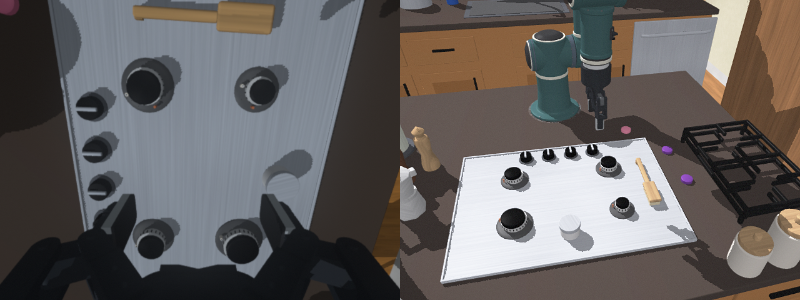

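All four caps sit flat and centred within about 2–3 mm on their matching burners. The brush and tub look undisturbed and the arm is clear, so I'll hand in.

```bash
python3 -c "
from workcell import bot
print(bot.finish_job())"
```

```text
the job is handed in; nothing more can be done
None
```

I put all four caps on the burners of their own size, centred within about 2–3 mm by the wrist camera; the brush and tub look undisturbed, and I handed the job in at about 30 s, with no verdict returned.

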